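# Run the fingertips along a curved row of mounted specimens to seat them flush

### The job

Before the sprung specimen holder goes under the hardness tester, its five black specimens must sit flush: start on the specimen next to the blue tag and run your fingertips lightly along the curved row to the white tag, pressing each one down flush in turn. Do it in one pass, keeping the fingertips down at the row from the first specimen to the last, and press gently so that the sprung bed only gives a little. Then come clear; nothing is to be picked up, and leave the test block, dropper bottle and loupe untouched.

Things in the scene. Friction and masses are not known exactly. Their poses are not given: they have to be found in the camera images.
- holder: Fixed steel foot plate, 350 x 75 mm, carrying a sprung aluminium bed: a channel 52 mm wide between rails whose tops (the flush level) are 40 mm above the table when the bed is free. The row is an arc, 220 mm radius, about (-220, 0) mm in this frame: specimens 1 to 5 at -26.4, -13.2, 0, 13.2, 26.4 degrees from x, 51 mm apart. Origin: on the table under specimen 3; z up.
- bed (a joint): How far the sprung bed has been pushed down, m: 0 when free, stops at 0.010. It needs about 4 N to start and 3 N more per mm; it springs back when released. Around 0.002 to 0.003 is a light push; past 0.0065 (about 23 N) is too hard.
- spec1 (a joint): How far specimen 1 has been pushed down into the bed, m: 0 = its flat top stands 4 mm above the rail tops, 0.004 = flush and on its stop, negative = pulled up out of the bed. It stays where it is left (friction about 3 N). Starts 2.5 to 4 mm proud.
- spec1_top (a point): Centre of the flat top of specimen 1: round black resin mount, 50 mm diameter, a 12 mm steel disc in the middle. Flat top of 14 mm diameter, then a 27 degree cone dropping 9 mm to the rim, so closed fingertips sliding along the row ride onto the next one and push it down.
- spec2 (a joint): How far specimen 2 has been pushed down into the bed, m: 0 = its flat top stands 4 mm above the rail tops, 0.004 = flush and on its stop, negative = pulled up out of the bed. It stays where it is left (friction about 3 N). Starts 2.5 to 4 mm proud.
- spec2_top (a point): Centre of the flat top of specimen 2: round black resin mount, 50 mm diameter, a 12 mm steel disc in the middle. Flat top of 14 mm diameter, then a 27 degree cone dropping 9 mm to the rim, so closed fingertips sliding along the row ride onto the next one and push it down.
- spec3 (a joint): How far specimen 3 has been pushed down into the bed, m: 0 = its flat top stands 4 mm above the rail tops, 0.004 = flush and on its stop, negative = pulled up out of the bed. It stays where it is left (friction about 3 N). Starts 2.5 to 4 mm proud.
- spec3_top (a point): Centre of the flat top of specimen 3: round black resin mount, 50 mm diameter, a 12 mm steel disc in the middle. Flat top of 14 mm diameter, then a 27 degree cone dropping 9 mm to the rim, so closed fingertips sliding along the row ride onto the next one and push it down.
- spec4 (a joint): How far specimen 4 has been pushed down into the bed, m: 0 = its flat top stands 4 mm above the rail tops, 0.004 = flush and on its stop, negative = pulled up out of the bed. It stays where it is left (friction about 3 N). Starts 2.5 to 4 mm proud.
- spec4_top (a point): Centre of the flat top of specimen 4: round black resin mount, 50 mm diameter, a 12 mm steel disc in the middle. Flat top of 14 mm diameter, then a 27 degree cone dropping 9 mm to the rim, so closed fingertips sliding along the row ride onto the next one and push it down.
- spec5 (a joint): How far specimen 5 has been pushed down into the bed, m: 0 = its flat top stands 4 mm above the rail tops, 0.004 = flush and on its stop, negative = pulled up out of the bed. It stays where it is left (friction about 3 N). Starts 2.5 to 4 mm proud.
- spec5_top (a point): Centre of the flat top of specimen 5: round black resin mount, 50 mm diameter, a 12 mm steel disc in the middle. Flat top of 14 mm diameter, then a 27 degree cone dropping 9 mm to the rim, so closed fingertips sliding along the row ride onto the next one and push it down.
- start_tag: Blue round button, 34 mm diameter, 16 mm high, fixed on the foot plate at the end of the row where the pass begins (next to specimen 1 or specimen 5; it changes), 61 mm from that specimen's centre. Its top is 26 mm above the work surface. Origin: centre of its underside.
- end_tag: White round button of the same size, at the end of the row where the pass finishes. Origin: centre of its underside.
- test_block: Bystander: loose steel reference disc, 60 mm diameter, 14 mm thick, lying flat between robot and holder. Origin: centre of its underside.
- dropper: Bystander: loose amber bottle with black cap, 34 mm diameter, 75 mm tall, beyond the holder. Origin: centre of its underside.
- loupe: Bystander: loose red magnifier, waisted, 40 mm diameter, 52 mm tall, standing beyond the holder. Origin: centre of its underside.

How it is judged:
By the outcome, as a careful person would: the job done as asked, in the order asked, and still so for the second after the job is handed in, with the robot touching nothing.
It also fails if it takes over 45 s, if anything falls off the work surface, if the arm or the gripper's body presses on something with over 40 N, if the wrist force passes 120 N, or if a joint passes its speed limit or range.

### The arm

A 6-joint arm with a two-finger parallel gripper is mounted at the origin on the work surface. World frame = base frame: x ahead of the robot, y to its left, z up, the work surface at z = 0. Lengths are in mm, angles in rad, forces in N, time in s.
With the tool pointing down it reaches from about 275 to 750 mm from the base axis. Payload 10.2 kg.
Tool frame: the origin (TCP) lies between the finger pads, 19 mm behind the fingertips; this is the grasp point; z points along the fingers, y is the line along which they close (so a half turn about z gives the same grasp; the last joint's range is limited). The gripper opens to 85 mm and grips with 20 to 120 N. Pads are 22 mm wide; open, the fingers measure 114 mm over their backs; the gripper's body (76 mm by 85 mm) begins 54 mm behind the grasp point. The pads swing forward as they close: fully open they stand 13 mm farther back than shut.
Start: joints at [0.952, 0.313, 1.498, -0, 1.331, -0.223], TCP at [202.425, 484.412, 249.994] pointing down, gripper open.
Joint ranges: [-2.94, 2.94], [-0.97, 2.17], [0.19, 2.56], [-1.23, 4.37], [0.02, 3.11], [-2.88, 2.88]. Speed limits (rad/s): [2.39, 2.39, 3.01, 3.14, 3.14, 3.14].

### API

Orientations are given as a unit quaternion [w, x, y, z].
In Python, from rig import * gives the robot as it stands.
- The arm moves only by the shell command python3 -m handwheel 'ROWS' [FORCE]. ROWS is JSON, a list that holds one entry, the list of rows, each a list of 7 numbers: the shift along the world's x, y, z in mm, then the turn, a rotation vector about the world's x, y, z in degrees, then the opening, from -1 (shut) to 1 (fully open). A call has 1 to 8 rows; each row shifts and turns the commanded pose from where the row before left it; what a row does not reach is not made up. A row lasts 1/8 s, in which the tool goes at most 62.5 mm and 10.7 degrees, less where a joint would pass 70% of its speed; a pose out of reach is approached as far as the arm can. A call is refused whole if a number of a shift passes 62.5 or a number of a turn 10.7, either way. A call with a gripper value outside its range is refused whole. The fingers move at their own pace and stop on an object; FORCE is the grip in N (left out, the last holds). Time passes only in rows, so rows that do not move let the fingers close. It gives the time, the measured TCP pose, the force, the opening and the grip force at its end, in the units of the state.
- sense(): the state, without advancing time (a new reading comes with each control period).
- capture(name): name is "side" or "top" or "wrist"; returns a dict with "image" (400x640x3 uint8, red, green, blue), "fx", "fy", "cx", "cy" (pixels), "rvec" (rotation vector, rad) and "tvec" (3), from world to camera coordinates, as OpenCV has them; the wrist camera has in their place "hand_eye" (4x4, takes a point from camera to tool coordinates, whose origin is the TCP and whose axes are the flange's). Camera axes: x right, y down, z forward; pixel columns grow to the right and rows downward; lengths in mm; the calibration is good to about 2 mm. A picture is of the moment at which its call begins: read the wrist's pose just before it. There is no depth.
- finish_job(): hands the job in; it is judged then, once.
The state is a dict: "time_s": time; "joints": joint angles; "dq": joint speeds; "tau": joint torques, N m; "eef_pos": TCP position; "ee_rot": TCP orientation; "force": force on the tool from outside, world axes, zero at the start; "wrist_torque": the same for the moment, N m; "grip_width": opening from 0.0 (shut) to 1.0 (fully open); "grip_force": force on a finger pad.
Only numpy, scipy, OpenCV 4.12 (cv2) and the standard library are available. Lean on these libraries where they do the work, as an engineer would, in place of code of your own. Each camera call takes 0.05 s, during which the arm holds its last target. There are 200 camera calls.

## Working session

There is one attempt and no reset: what is moved stays moved. The work goes in short steps, Python scripts to look and compute and a shell command to move; the robot and the scene stay as the last step left them, time stands still between calls to the robot, and variables do not carry over. Pictures are saved under pics/ and viewed, at most 10 in all, crops included, and the job is handed in when it is done.

```bash
mkdir -p pics
python3 - <<'E'
from rig import *
import cv2,pickle
for n in("top","side"):
    c=capture(n);pickle.dump(c,open(n+".pkl","wb"));cv2.imwrite(f"pics/{n}0.png",c["image"][:,:,::-1])
    print(n,c["fx"],c["cx"],c["rvec"],c["tvec"])
s=sense();print(s)
E
```

```text
top 365.9033474173271 320.254242019719 [ 2.16872257 -2.20956745  0.02225336] [ 53.55165795 562.6073662  698.81797382]
side 409.0338708261146 318.2231708596062 [ 0.44374823 -2.56543009  1.40735627] [549.85207532 134.36261247 530.99661731]
{'time_s': 0.1, 'joints': array([ 9.51597308e-01,  3.13355599e-01,  1.49835478e+00,  1.47683552e-05,
        1.33098578e+00, -2.23387508e-01]), 'dq': array([ 0.00017316, -0.00059991, -0.00070898, -0.00110951, -0.00101231,
       -0.00070252]), 'tau': array([ 3.69245143e-03, -4.12896609e+01, -2.60138154e+01, -1.10321917e-04,
        3.05201727e-03, -7.22774587e-06]), 'eef_pos': array([202.29793787, 484.23780267, 249.51434381]), 'ee_rot': array([-2.32180480e-04,  1.96618091e-01,  9.80479996e-01, -5.00578150e-04]), 'force': array([ 0.40465016, -0.2944855 , -0.1899694 ]), 'wrist_torque': array([0.03350886, 0.02191872, 0.02263832]), 'grip_force': 0.0, 'grip_width': 1.000878990394691}
```

View pics/top0.png

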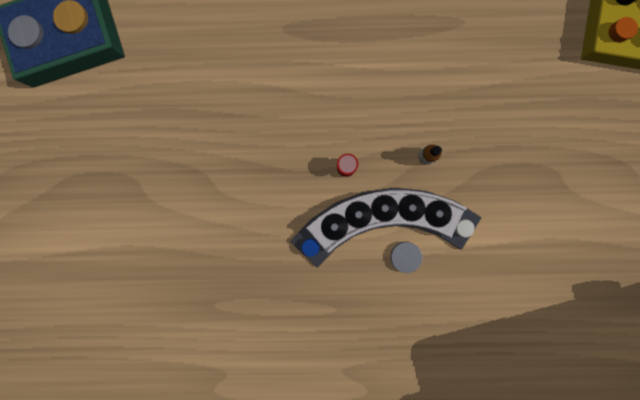

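View pics/side0.png

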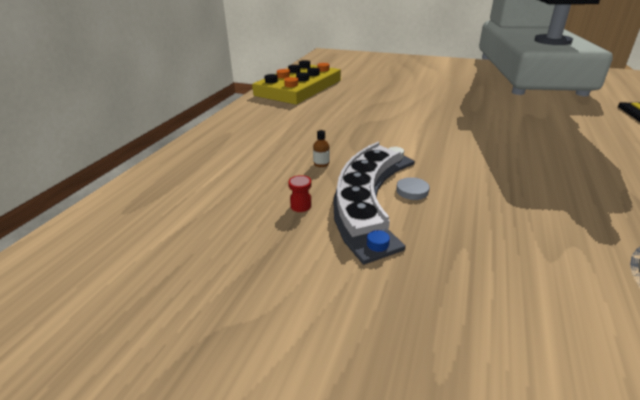

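The top view shows blue tag at (311,248), specimens from (335,227) to (439,214), and the white tag at (466,229). The side view shows blue at (378,241) nearest the camera. I'll enlarge both for precision.

Run:
```python
import cv2
a=cv2.imread("pics/top0.png")[180:275,285:485];cv2.imwrite("pics/topc.png",cv2.resize(a,None,fx=4,fy=4,interpolation=cv2.INTER_CUBIC))
a=cv2.imread("pics/side0.png")[135:265,325:445];cv2.imwrite("pics/sidec.png",cv2.resize(a,None,fx=4.5,fy=4.5,interpolation=cv2.INTER_CUBIC))
```

```text
(no output)
```

View pics/topc.png

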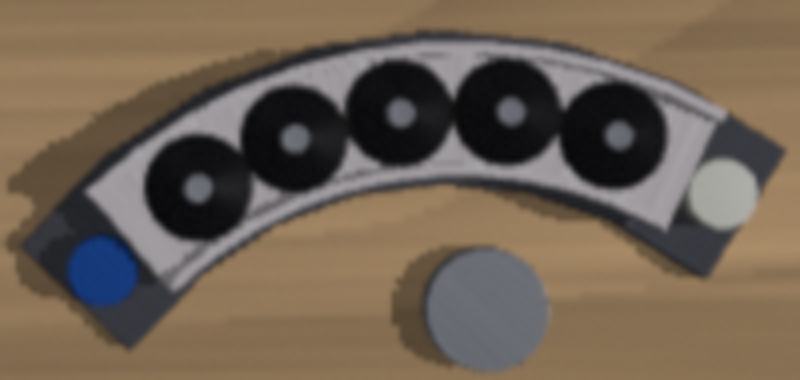

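View pics/sidec.png

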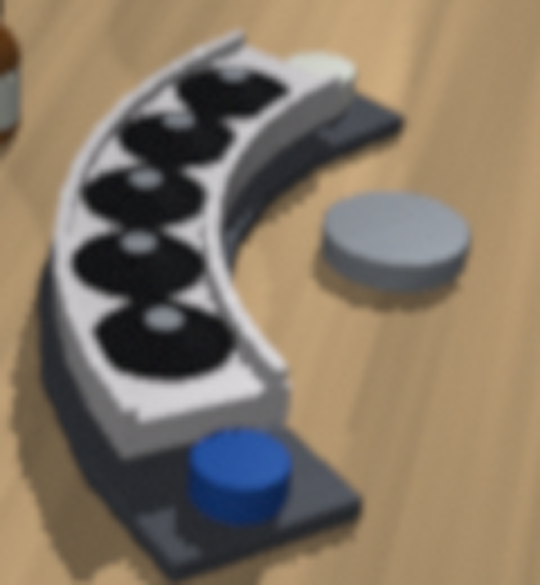

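In the top crop the steel discs are at (198,188), (295,138), (400,112), (511,111) and (620,135). In the side crop they are at (163,318), (138,242), (145,178), (178,120) and (236,73). Blue is on the left (+y) end.

```bash
cat > fit.py <<'E'
import numpy as np,cv2,pickle
from scipy.optimize import least_squares
T=(np.array([(198,188),(295,138),(400,112),(511,111),(620,135)],float)+.5)/4-.5+[285,180]
S=(np.array([(163,318),(138,242),(145,178),(178,120),(236,73)],float)+.5)/4.5-.5+[325,135]
C={n:pickle.load(open(n+".pkl","rb")) for n in("top","side")}
def proj(c,P):
    K=np.array([[c["fx"],0,c["cx"]],[0,c["fy"],c["cy"]],[0,0,1]])
    return cv2.projectPoints(P,np.array(c["rvec"]),np.array(c["tvec"]),K,None)[0][:,0]
A=np.radians([-26.4,-13.2,0,13.2,26.4])
def row(p,a,z,r=220):  # ends by angle
    x,y,t=p; return np.c_[x+(r*np.cos(a)-220)*np.cos(t)-r*np.sin(a)*np.sin(t),y+(r*np.cos(a)-220)*np.sin(t)+r*np.sin(a)*np.cos(t),z+0*a]
def fit(use,z=43.3):
    def f(p):
        P=row(p[:3],A[::-1],z); out=[]
        if 't' in use: out.append((proj(C["top"],P)-T).ravel())
        if 's' in use: out.append((proj(C["side"],P)-S).ravel())
        return np.concatenate(out)
    r=least_squares(f,[500,0,0]);return r
if __name__=="__main__":
    for u in("t","s","ts"):
        r=fit(u);print(u,r.x[:2].round(1),np.degrees(r.x[2]).round(2),np.abs(r.fun).max().round(2))
    print(row(r.x,A[::-1],43).round(1)); 
    print("cols",(r.x[:2]-220*np.array([np.cos(r.x[2]),np.sin(r.x[2])])).round(1))
E
python3 fit.py
```

```text
t [541.9 -77. ] 6.17 0.31
s [539.9 -77.9] 5.86 0.38
ts [540.8 -77.3] 6.07 0.96
[[ 507.7   17.5   43. ]
 [ 529.8  -28.    43. ]
 [ 540.8  -77.3   43. ]
 [ 540.4 -127.9   43. ]
 [ 528.4 -177.    43. ]]
cols [ 322.1 -100.6]
```

Blue is beside specimen 5 at the +y end. I'll close the fingers, move over it, and turn the fingers along the row (tool y to about 122°).

```bash
python3 -m handwheel '[[[30,-46,0,0,0,5.5,-1],[30,-46,0,0,0,5.5,-1],[30,-46,0,0,0,5.5,-1],[30,-46,0,0,0,5.5,-1],[30,-46,0,0,0,5.5,-1],[30,-46,0,0,0,5.5,-1],[30,-46,0,0,0,5.5,-1],[30,-46,0,0,0,5.5,-1]]]' 30
python3 -m handwheel '[[[30,-46,-20,0,0,5.5,-1],[30,-46,-20,0,0,5.5,-1],[5,-7,-40,0,0,0,-1],[0,0,-40,0,0,0,-1],[0,0,0,0,0,0,-1],[0,0,0,0,0,0,-1]]]'
python3 - <<'E'
from rig import *
import cv2
from scipy.spatial.transform import Rotation as R
s=sense();print(s["joints"].round(2),R.from_quat(s["ee_rot"],scalar_first=True).as_matrix().round(3))
c=capture("wrist");cv2.imwrite("pics/w1.png",c["image"][:,:,::-1]);print(c["fx"],c["cx"],c["cy"],c["hand_eye"])
E
```

```text
time_s: 1.1
eef_pos: [443.1, 114.7, 249.9]
ee_rot: [-0.0, -0.186, 0.982, 0.0]
force: [1.2, 1.4, -0.9]
grip_width: 0.0
grip_force: 0.0
time_s: 1.85
eef_pos: [508.1, 17.5, 131.5]
ee_rot: [0.001, -0.278, 0.96, -0.0]
force: [-0.7, -0.1, 1.4]
grip_width: 0.001
grip_force: 0.0
[-0.2   0.4   1.7  -0.    1.03 -2.33] [[-0.845 -0.535  0.002]
 [-0.535  0.845 -0.   ]
 [-0.001 -0.001 -1.   ]]
357.7638225838647 322.27953204250167 205.78395689278264 [[-1.49665861e-03 -9.51765542e-01 -3.06822610e-01  7.81700550e+01]
 [ 9.99998558e-01 -1.67050947e-03  3.04009232e-04  1.46536656e+00]
 [-8.01895588e-04 -3.06821712e-01  9.51766670e-01 -1.24605836e+02]
 [ 0.00000000e+00  0.00000000e+00  0.00000000e+00  1.00000000e+00]]
```

View pics/w1.png

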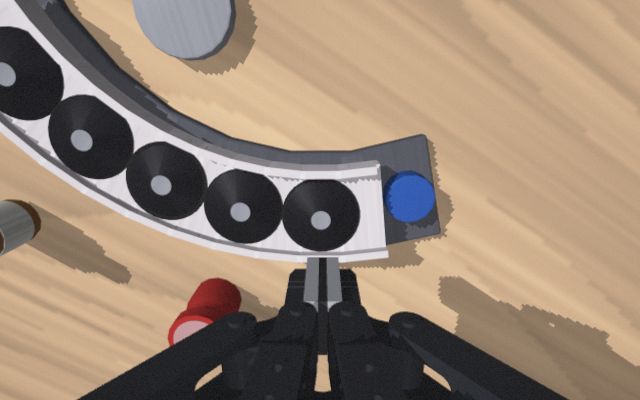

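The wrist view shows specimen 5's disc at (320,220), then discs at (241,212), (161,185), (82,140) and (5,74). Blue is at (410,197), and the loupe and dropper are clear. I'll add these points to the fit.

Run:
```python
from rig import *
import pickle
from fit import *
from scipy.spatial.transform import Rotation as R
s=sense();H=np.eye(4);H[:3,:3]=R.from_quat(s["ee_rot"],scalar_first=True).as_matrix();H[:3,3]=s["eef_pos"]
HE=np.array([[-1.49665861e-03,-9.51765542e-01,-3.06822610e-01,7.81700550e+01],[9.99998558e-01,-1.67050947e-03,3.04009232e-04,1.46536656],[-8.01895588e-04,-3.06821712e-01,9.51766670e-01,-1.24605836e+02],[0,0,0,1]])
M=np.linalg.inv(H@HE);f=357.76;cx,cy=322.28,205.78
W=np.array([(320.5,220.5),(241,212),(161,185),(82,140),(5.5,74)])
c=dict(fx=f,fy=f,cx=cx,cy=cy,rvec=cv2.Rodrigues(M[:3,:3])[0],tvec=M[:3,3])
g=lambda p:(proj(c,row(p,A[::-1],43.3))-W).ravel()
r=least_squares(g,[540,-77,.1]);print(r.x[:2],np.degrees(r.x[2]),r.fun.round(1))
h=lambda p:np.r_[(proj(C["top"],row(p,A[::-1],43.3))-T).ravel()*2,(proj(C["side"],row(p,A[::-1],43.3))-S).ravel()*2,g(p)*.6]
q=least_squares(h,[540,-77,.1]).x;print(q)
a=np.radians(np.linspace(26.4,-26.4,33));P=row(q,a,0);print(P[::8].round(1));print(np.diff(P,axis=0)[:,:2].round(1).tolist())
```

```text
[541.37972013 -77.40373454] 5.896739983607594 [-0.5 -0.3 -0.8 -0.5 -0.3  0.1  0.5 -0.   0.9  0.3]
[ 5.40982473e+02 -7.73497591e+01  1.05410303e-01]
[[ 507.9   17.5    0. ]
 [ 529.9  -28.     0. ]
 [ 541.   -77.3    0. ]
 [ 540.5 -127.9    0. ]
 [ 528.5 -177.     0. ]]
[[3.3, -5.4], [3.2, -5.5], [3.0, -5.6], [2.8, -5.7], [2.7, -5.7], [2.5, -5.8], [2.3, -5.9], [2.2, -6.0], [2.0, -6.0], [1.8, -6.1], [1.7, -6.1], [1.5, -6.2], [1.3, -6.2], [1.1, -6.2], [0.9, -6.3], [0.8, -6.3], [0.6, -6.3], [0.4, -6.3], [0.2, -6.3], [0.0, -6.3], [-0.2, -6.3], [-0.3, -6.3], [-0.5, -6.3], [-0.7, -6.3], [-0.9, -6.3], [-1.1, -6.2], [-1.2, -6.2], [-1.4, -6.2], [-1.6, -6.1], [-1.8, -6.1], [-1.9, -6.0], [-2.1, -6.0]]
```

All three cameras agree. I'll turn the 22 mm pads along the row and descend to just above specimen 5.

```bash
python3 -m handwheel '[[[0,0,-5,0,0,-10,-1],[0,0,-10,0,0,-10,-1],[0,0,-10,0,0,-10,-1],[0,0,-10,0,0,-10,-1],[0,0,-10,0,0,-10,-1],[0,0,-10,0,0,-10,-1],[0,0,-5,0,0,-10,-1],[0,0,-2,0,0,-10,-1]]]'
python3 -m handwheel '[[[0,0,0,0,0,-10,-1],[0,0,-2,0,0,0,-1],[0,0,-2,0,0,0,-1],[0,0,0,0,0,0,-1]]]'
```

```text
time_s: 2.9
eef_pos: [508.2, 17.5, 69.4]
ee_rot: [0.001, 0.407, 0.914, 0.0]
force: [-0.5, -0.3, 0.6]
grip_width: -0.003
grip_force: 0.0
time_s: 3.4
eef_pos: [507.5, 17.5, 64.1]
ee_rot: [0.0, 0.481, 0.876, 0.0]
force: [-0.0, 0.1, -0.5]
grip_width: -0.002
grip_force: 0.0
```

```bash
python3 -m handwheel '[[[0,0,-2,0,0,0,-1],[0,0,-2,0,0,0,-1],[0,0,-1,0,0,0,-1],[0,0,0,0,0,0,-1]]]'
python3 -m handwheel '[[[0,0,-1,0,0,0,-1],[0,0,-1,0,0,0,-1],[0,0,0,0,0,0,-1]]]'
```

```text
time_s: 3.9
eef_pos: [507.5, 17.4, 59.0]
ee_rot: [0.0, 0.482, 0.876, 0.0]
force: [0.9, -0.8, 0.8]
grip_width: 0.004
grip_force: 0.3
time_s: 4.28
eef_pos: [507.5, 17.4, 57.4]
ee_rot: [0.0, 0.482, 0.876, 0.0]
force: [-2.2, 0.3, 7.0]
grip_width: -0.0
grip_force: 3.9
```

```bash
python3 -m handwheel '[[[0,0,-0.8,0,0,0,-1],[0,0,0,0,0,0,-1]]]'
python3 -m handwheel '[[[3.3,-5.4,0,0,0,-1.6,-1],[3.2,-5.5,0,0,0,-1.6,-1],[3.0,-5.6,0,0,0,-1.6,-1],[2.8,-5.7,0,0,0,-1.6,-1]]]'
```

```text
time_s: 4.53
eef_pos: [507.6, 17.4, 56.8]
ee_rot: [0.0, 0.482, 0.876, 0.0]
force: [-2.0, 1.0, 9.3]
grip_width: -0.005
grip_force: 4.8
time_s: 5.03
eef_pos: [519.7, -4.9, 56.1]
ee_rot: [-0.0, 0.531, 0.847, -0.0]
force: [-1.0, 2.6, 2.1]
grip_width: 0.002
grip_force: 1.7
```

```bash
python3 -m handwheel '[[[2.7,-5.7,0,0,0,-1.6,-1],[2.5,-5.8,0,0,0,-1.6,-1]]]'
python3 -m handwheel '[[[2.3,-5.9,0,0,0,-1.6,-1],[2.2,-6,0,0,0,-1.6,-1]]]'
```

```text
time_s: 5.28
eef_pos: [523.8, -15.0, 55.8]
ee_rot: [-0.002, 0.555, 0.832, 0.0]
force: [-6.9, 17.0, 9.9]
grip_width: 0.001
grip_force: 8.2
time_s: 5.52
eef_pos: [529.5, -27.7, 56.7]
ee_rot: [-0.0, 0.578, 0.816, 0.0]
force: [-3.0, 7.3, 10.7]
grip_width: -0.002
grip_force: 5.0
```

Contact is good: about 10.7 N on specimen 4, so the bed has given a little over 2 mm. I'll continue.

```bash
python3 -m handwheel '[[[2,-6,0,0,0,-1.6,-1],[1.8,-6.1,0,0,0,-1.6,-1],[1.7,-6.1,0,0,0,-1.6,-1],[1.5,-6.2,0,0,0,-1.6,-1],[1.3,-6.2,0,0,0,-1.6,-1],[1.1,-6.2,0,0,0,-1.6,-1]]]'
python3 -m handwheel '[[[0.9,-6.3,0,0,0,-1.6,-1],[0.8,-6.3,0,0,0,-1.6,-1]]]'
```

```text
time_s: 6.28
eef_pos: [538.3, -63.7, 56.1]
ee_rot: [-0.002, 0.644, 0.765, 0.001]
force: [-3.1, 17.8, 9.1]
grip_width: 0.002
grip_force: 8.1
time_s: 6.52
eef_pos: [540.9, -77.2, 56.9]
ee_rot: [-0.0, 0.665, 0.747, 0.001]
force: [-0.6, 6.0, 9.8]
grip_width: 0.001
grip_force: 4.7
```

```bash
python3 -m handwheel '[[[0.6,-6.3,0,0,0,-1.6,-1],[0.4,-6.3,0,0,0,-1.6,-1],[0.2,-6.3,0,0,0,-1.6,-1],[0,-6.3,0,0,0,-1.6,-1],[-0.2,-6.3,0,0,0,-1.6,-1],[-0.3,-6.3,0,0,0,-1.6,-1]]]'
python3 -m handwheel '[[[-0.5,-6.3,0,0,0,-1.6,-1],[-0.7,-6.3,0,0,0,-1.6,-1]]]'
```

```text
time_s: 7.28
eef_pos: [541.1, -114.2, 56.2]
ee_rot: [-0.001, 0.726, 0.688, 0.001]
force: [0.9, 17.1, 9.5]
grip_width: -0.004
grip_force: 7.9
time_s: 7.52
eef_pos: [540.6, -127.8, 57.0]
ee_rot: [0.0, 0.744, 0.668, 0.001]
force: [1.2, 7.1, 9.5]
grip_width: 0.003
grip_force: 4.6
```

```bash
python3 -m handwheel '[[[-0.9,-6.3,-0.1,0,0,-1.6,-1],[-1.1,-6.2,-0.1,0,0,-1.6,-1],[-1.2,-6.2,-0.1,0,0,-1.6,-1],[-1.4,-6.2,0,0,0,-1.6,-1],[-1.6,-6.1,0,0,0,-1.6,-1],[-1.8,-6.1,0,0,0,-1.6,-1],[-1.9,-6,0,0,0,-1.6,-1],[-2.1,-6,0,0,0,-1.6,-1]]]'
python3 -m handwheel '[[[0,0,0,0,0,0,-1],[0,0,0,0,0,0,-1]]]'
```

```text
time_s: 8.52
eef_pos: [528.7, -177.0, 56.8]
ee_rot: [0.0, 0.814, 0.581, 0.001]
force: [2.6, 7.0, 9.8]
grip_width: -0.002
grip_force: 4.9
time_s: 8.78
eef_pos: [528.6, -177.6, 56.8]
ee_rot: [0.001, 0.814, 0.581, 0.001]
force: [1.2, 3.1, 9.2]
grip_width: -0.0
grip_force: 4.8
```

Specimen 1 is pressed. Next I lift straight up and away toward the robot side, then check.

```bash
python3 -m handwheel '[[[0,0,5,0,0,0,-1],[0,0,15,0,0,0,-1],[0,0,40,0,0,0,-1],[0,0,50,0,0,0,-1],[-20,-20,50,0,0,0,-1],[-40,-40,10,0,0,0,-1],[-40,-40,0,0,0,0,-1],[0,0,0,0,0,0,-1]]]'
python3 - <<'E'
from rig import *
import cv2,numpy as np
a=cv2.resize(capture("side")["image"][135:265,325:445],None,fx=4,fy=4,interpolation=cv2.INTER_CUBIC)
b=cv2.resize(capture("top")["image"][140:275,285:485],None,fx=2,fy=2)
m=np.zeros((520,890,3),np.uint8);m[:,:480]=a;m[:270,480:880]=b
cv2.imwrite("pics/end.png",m[:,:800][:,:,::-1])
E
```

```text
time_s: 9.78
eef_pos: [425.8, -279.3, 226.7]
ee_rot: [0.0, 0.815, 0.58, -0.0]
force: [-0.1, 0.8, -0.5]
grip_width: -0.002
grip_force: 0.0
```

View pics/end.png

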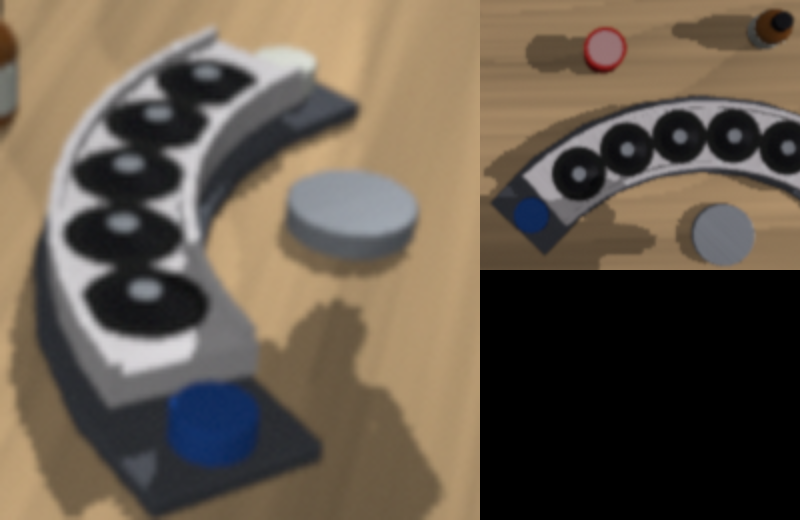

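All five discs sit about 5–7 px lower in the side view, which means flush. The test block, loupe and dropper are where they were, and the arm is clear.

```bash
python3 -c "from rig import *; print(finish_job())"
```

```text
the job is handed in; nothing more can be done
None
```

I pressed all five specimens down in one pass from the blue tag to the white tag, at about 10 N on each (about 2 mm of bed give). The final camera view shows them all sitting lower, the arm is clear, the bystanders were not touched, and the job is handed in.

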